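# Stand the slumped fire brick back up in the brazing hearth

## Task

The loose fire brick at the back of the brazing hearth has slumped against the steel back plate: push it back up so that it stands upright on its long edge, close and square against the brick bed, and push it along by its end until it meets the tall side brick and the corner is closed. Only push it, gently because it is crumbly: do not grip it, lift it or knock it over. Leave the copper badge, the dish, the flux jar and the mug where they are.

Things in the scene. Friction and masses are not known exactly. Their poses are not given: they have to be found in the camera images.
- hearth: Brazing hearth, fixed to the bench: black steel pan 308 x 380 mm, origin at the centre of its underside on the bench top (z = 0). x points from the front rim to the back plate, y to the hearth's left, z up. Pan floor 8 mm above the bench; front rim 30 mm, side rims 38 mm high (inner faces at x = -150, y = +-186 mm).
- plate_top (a point): Middle of the inner top edge of the hearth's steel back plate, at hearth x = 150, y = 0, 68 mm above the bench. The plate is 4 mm thick and spans the full width of the pan. Between it and the bed lies a free strip of pan floor 67 mm wide.
- bed_edge (a point): Middle of the upper rear edge of the fixed brick bed, at hearth x = 83, y = 0, 40 mm above the bench. The bed (cream bricks 32 mm thick) covers hearth x = -146 to 83, y = -151 to 151 mm. The back brick belongs with its front face against the bed's rear face (x = 83).
- backbrick: The loose pale cream fire brick: 32 mm thick (its x), 230 long (its y), 114 high (its z), 0.45 to 0.7 kg, crumbly. Origin at the centre of its narrow underside; standing, its axes run like the hearth's. At the start it leans back, z tilted 0.5 rad towards hearth +x, resting on plate_top. Upright, its top is 122 mm above the bench. Sliding it along takes 2 to 5 N.
- top_edge (a point): Middle of the back brick's upper rear edge (its own x = 16, y = 0, z = 114 mm). At the start it overhangs the back plate by 22 mm, 108 mm above the bench. A light push of 1 to 2 N on it towards hearth -x turns the brick up about its rear lower edge; leaning less than about 0.27 rad it drops upright by itself.
- heel (a point): Middle of the back brick's rear lower edge (its own x = 16, y = 0, z = 0 mm), standing on the pan floor 8 mm above the bench, at hearth x = 117 mm at the start. Once upright its rear face is at hearth x = 117 mm, or 115 mm when it touches the bed.
- sidebrick: Tall side brick, fixed along the left or right side of the pan (it varies): 230 mm along its x by 32 mm along its y by 114 mm high, axes parallel to the hearth's, origin at the centre of its underside on the pan floor, at hearth x = 33 mm, y = +167 or -167 mm. The back brick's end, 20 to 52 mm away at the start, is to meet its inner face, 16 mm from its origin.
- kerb: Low kerb brick, fixed along the other side of the pan: 230 mm along its x by 32 by 32 mm high (top 40 mm above the bench), origin at the centre of its underside, at hearth x = 33 mm, y = -167 or +167 mm.
- badge: Oval copper badge, 46 x 38 x 5 mm, lying on the brick bed; origin at the centre of its underside. To be left alone.
- dish: Shallow white dish with filler chips, 92 mm across, 14 mm high, on the bench behind the hearth; origin at the centre of its underside. To be left alone.
- flux_jar: White flux jar with a red label, 86 mm across, 125 mm high, on the bench beside the hearth; origin at the centre of its underside. To be left alone.
- mug: Yellow mug, 80 mm across, 98 mm high, handle at its +y, on the bench beside the hearth; origin at the centre of its underside. To be left alone.
Not all that is in view belongs to the job. What is shaped like the backbrick but black, blue or pink is not meant.

How it is judged:
At the end, for the whole second after the job is handed in: The back brick stands still and upright on the pan floor (within 2 degrees), square to the bed (within 2.3 degrees), its front face within 6 mm of the bed and its end within 5 mm of the tall side brick (angle between backbrick's own z axis and vertical below 0.035 rad and angle between the y axis of backbrick and the y axis of hearth, either way round below 0.04 rad and x of backbrick in the frame of hearth between 0.0962 and 0.1052 m and y of backbrick in the frame of sidebrick between -0.136 and 0.136 m and height (world z) of backbrick between 0.005 and 0.012 m and linear speed of backbrick below 0.01 m/s); the robot touches nothing.
It fails at once if the back brick is lifted off the pan floor or toppled forward (its rear lower edge more than 12 mm above the floor) (height (world z) of heel above 0.02 m).
It fails at once if the back brick is pinched: fingers press its front and rear faces at once with more than 2 N (contact force between the fingers and backbrick_c1 above 2 N and contact force between the fingers and backbrick_c2 above 2 N).
It fails at once if the crumbly back brick is pushed with more than 40 N (contact force between the arm and backbrick above 40 N).
It fails at once if the copper badge is shifted more than 10 mm (distance of badge from where it was at the start of the episode above 0.01 m).
It fails at once if the dish, flux jar or mug is shifted more than 15 mm (distance of any of dish, flux_jar, mug from where it was at the start of the episode above 0.015 m).
It also fails if it takes over 45 s, if anything falls off the work surface, if the arm or the gripper's body presses on something with over 40 N, if the wrist force passes 120 N, or if a joint passes its speed limit or range.

## Robot

A 6-joint arm with a two-finger parallel gripper is mounted at the origin on the work surface. World frame = base frame: x ahead of the robot, y to its left, z up, the work surface at z = 0. Lengths are in m, angles in rad, forces in N, time in s.
With the tool pointing down it reaches from about 0.275 to 0.825 m from the base axis. Payload 5.2 kg.
Tool frame: the origin (TCP) lies on the mounting face of the last link; the fingertips stand 186 mm ahead of it and the grasp point (between the pads) lies ahead of it (r.tcp_to_grasp is the z of the grasp point in the tool frame, in m); z points along the fingers, y is the line along which they close (so a half turn about z gives the same grasp; the last joint's range is limited). The gripper opens to 93 mm and grips with 3 to 60 N. Pads are 15 mm wide; open, the fingers measure 128 mm over their backs; the gripper's body (75 mm by 188 mm) begins 65 mm behind the grasp point.
Start: joints at [1.09, 0.259, 1.535, -0, 1.348, -0.203], TCP at [0.151, 0.529, 0.405] pointing down, gripper open.
Joint ranges: [-3.14, 3.14], [-0.91, 2.08], [0.19, 2.58], [-1.22, 4.36], [0.22, 2.71], [-3.12, 3.12]. Speed limits (rad/s): [2.57, 2.57, 3.14, 3.14, 3.14, 3.14].

## Interface

Orientations are given as a unit quaternion [x, y, z, w].
In Python, from cell import r, eyes, models gives the robot as it stands.
- The arm moves only by the tool play_rows, never from a script. Its arguments are lists of equal length, an entry for each row: "translation": the shift along the tool's x, y, z in m, a list of three; "spin": the turn about the tool's z in degrees; "fingers": the closure, from 0 (fully open) to 1 (shut). A call has 1 to 5 rows; each row is the pose to reach, as a shift and turn from the pose commanded when the call began, along the tool's axes at that moment; what a row does not reach only later rows make up. A row lasts 1/12 s, in which the tool goes at most 41.7 mm and 7.16 degrees, less where a joint would pass 70% of its speed; a pose out of reach is approached as far as the arm can. A call with a gripper value outside its range is refused whole. The fingers move at their own pace and stop on an object; "newtons" is the grip in N (left out, the last holds). Time passes only in rows, so rows that repeat a pose let the fingers close. It gives the time, the measured TCP pose, the force, the opening and the grip force at its end, in the units of the state.
- r.observe(): the state, without advancing time (a new reading comes with each control period).
- eyes.grab_frame(name): name is "side" or "top" or "wrist"; returns a dict with "img" (384x512x3 uint8, red, green, blue), "intrinsics" (3x3 intrinsics, pixels), "xyz" and "rotation" of the camera in the world. Camera axes: x right, y down, z forward; pixel columns grow to the right and rows downward; lengths in m; the calibration is good to about 2 mm. A picture is of the moment at which its call begins. There is no depth.
- r.close_job(): hands the job in; it is judged then, once.
Trained networks look in a picture, given as the dict that the camera call returned (one of the last four; its "shot" number tells which), for a name from the list of things; names that differ only in an ending like _2 or _b are one class to them, and where a whole thing is asked for, a point or a joint stands for the part that bears it (a point fixed in the world has none). Each returns a list of dicts, best first, with "confidence" (0 to 1); they miss things now and then, are a little off and sometimes report something else, mostly with a low value. They report only what shows in the picture. A call takes as long as a camera call. They do not tell look-alikes from the thing itself.
- models.boxes_of(picture, query): "centre" ([column, row] in pixels, amid what is visible of it).
- models.silhouettes(picture, query): "mask" (384x512 bool, what is visible of it) and "centre" ([column, row] in pixels, amid what is visible of it).
The state is a dict: "time_s": time; "q": joint angles; "qd": joint speeds; "tau": joint torques, N m; "tcp_pos": TCP position; "ee_rot": TCP orientation; "force": force on the tool from outside, world axes, zero at the start; "moment": the same for the moment, N m; "gripper_width": opening from 0.0 (shut) to 1.0 (fully open); "gripper_force": force on a finger pad.
Only numpy, scipy, OpenCV 4.12 (cv2) and the standard library are available. Lean on these libraries where they do the work, as an engineer would, in place of code of your own. Each camera call takes 0.05 s, during which the arm holds its last target. There are 200 camera calls.

## Working session

There is one attempt and no reset: what is moved stays moved. The work goes in short steps, Python scripts to look and compute and a tool call to move; the robot and the scene stay as the last step left them, time stands still between calls to the robot, and variables do not carry over. Pictures are saved under pics/ and viewed, at most 10 in all, crops included, and the job is handed in when it is done.

Besides the shell and the picture viewer there is one more tool, called after "Emit:" as name(argument=value, ...), one argument or row to a line, values as JSON. play_rows: Moves the arm, as the interface text tells. Its arguments: {"type":"object","properties":{"translation":{"type":"array","items":{"type":"array","items":{"type":"number"}}},"spin":{"type":"array","items":{"type":"number"}},"fingers":{"type":"array","items":{"type":"number"}},"newtons":{"type":"number"}},"required":["translation","spin","fingers"]}

```bash
mkdir -p pics; python3 - <<'E'
from cell import r,eyes,models
import cv2,numpy as np
s=r.observe();print(s['time_s'],s['tcp_pos'],s['ee_rot'],r.tcp_to_grasp)
ims=[]
for n in('side','top'):
    p=eyes.grab_frame(n);ims.append(p['img'])
    print(n,p['xyz'],p['rotation'],p['intrinsics'])
    for q in('backbrick','sidebrick','kerb','hearth','badge','dish','flux_jar','mug'):
        print(q,[(np.round(d['centre']),round(d['confidence'],2)) for d in models.boxes_of(p,q)][:3])
cv2.imwrite('pics/a.png',ims[0][:,:,::-1]);cv2.imwrite('pics/b.png',cv2.resize(ims[1],(800,600))[:,:,::-1])
E
```

```text
0.0 [0.15070738 0.52872705 0.40390695] [ 1.38448655e-01  9.90369179e-01 -8.79397035e-04 -2.93360007e-04] 0.1673
side [ 0.0596696  -0.88101944  1.21836692] [ 0.90383776 -0.25414677  0.09228822 -0.33161667] [[457.19617178   0.         259.16793779]
 [  0.         457.19617178 192.58152387]
 [  0.           0.           1.        ]]
backbrick [(array([247., 189.]), 0.9), (array([326., 198.]), 0.79), (array([292., 361.]), 0.77)]
sidebrick [(array([259., 232.]), 0.56)]
kerb [(array([187., 183.]), 0.89)]
hearth [(array([208., 230.]), 0.76)]
badge [(array([229., 221.]), 0.65)]
dish [(array([262., 174.]), 0.8)]
flux_jar [(array([167., 167.]), 0.88)]
mug [(array([289., 264.]), 0.94)]
top [ 0.29507943 -0.06780079  1.723073  ] [-0.69572647  0.71382885 -0.05142319  0.06138985] [[441.81020544   0.         254.60091261]
 [  0.         441.81020544 188.57018446]
 [  0.           0.           1.        ]]
backbrick [(array([395., 247.]), 0.82), (array([244., 197.]), 0.79), (array([179., 137.]), 0.77)]
sidebrick [(array([294., 209.]), 0.81)]
kerb [(array([208., 232.]), 0.92)]
hearth [(array([258., 239.]), 0.6), (array([262., 223.]), 0.48)]
badge [(array([265., 220.]), 0.48)]
dish [(array([229., 173.]), 0.69)]
flux_jar [(array([181., 246.]), 0.58)]
mug [(array([326., 201.]), 0.9)]
```

View pics/a.png

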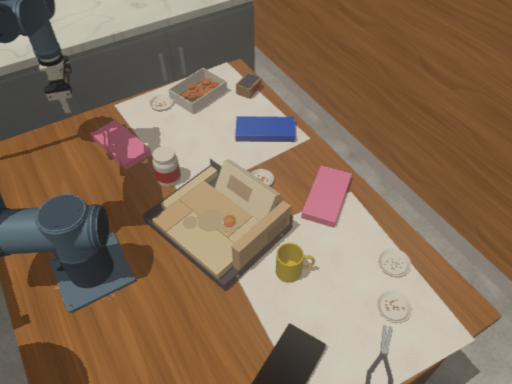

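View pics/b.png

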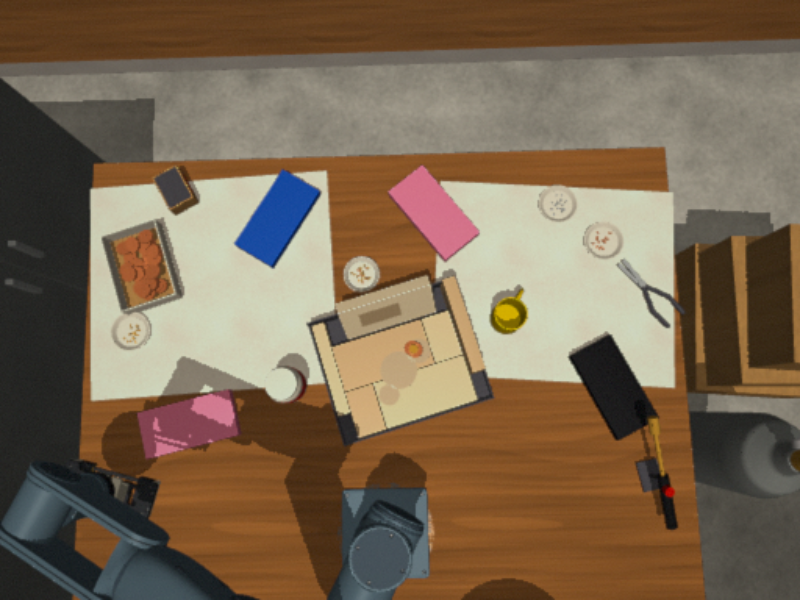

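Side view: back brick leans at (247,189) and the tall side brick is at (259,232), nearer the camera. The jar is at (167,167), the mug at (289,264) and the dish at (262,174). Top view (800x600): the tall brick is on the hearth's right (465,330) and the kerb on its left (325,365). The hearth is yawed about +15°. Next I'll fit the poses to the masks.

```bash
cat >h.py <<'E'
from cell import r,eyes,models
import cv2,numpy as np
from scipy.optimize import minimize
from scipy.spatial.transform import Rotation as R
def proj(p,X):
    c=(X-p['xyz'])@R.from_quat(p['rotation']).as_matrix();u=c@np.array(p['intrinsics']).T
    return u[:,:2]/u[:,2:]
def box(a,b): return np.array([[x,y,z] for x in(a[0],b[0]) for y in(a[1],b[1]) for z in(a[2],b[2])])
def toworld(X,h):
    return R.from_euler('z',h[2]).apply(X)+[h[0],h[1],0]
def brick(v,tilt,heel=.117,yaw=0):
    X=box([-.032,-.115,0],[0,.115,.114]);X=R.from_euler('y',tilt).apply(X)
    return R.from_euler('z',yaw).apply(X)+[heel,v,.008]
def iou(p,X,m):
    S=4;h=cv2.convexHull(np.float32(proj(p,X)*S+S/2-.5)).reshape(-1,2)
    a=np.zeros((384*S,512*S),np.uint8);cv2.fillConvexPoly(a,np.int32(np.round(h*16)),1,shift=4)
    a=cv2.resize(a.astype(np.float32),(512,384),interpolation=cv2.INTER_AREA)
    return np.minimum(a,m).sum()/np.maximum(a,m).sum()
def mask(p,q,uv):
    L=models.silhouettes(p,q)
    L=[d for d in L if np.linalg.norm(np.array(d['centre'])-uv)<12]
    return L[0]['mask'].astype(np.float32) if L else None
E
python3 - <<'E'
from h import *
K=box([-.082,.151,.036],[.148,.183,.040]);S=box([-.082,-.183,.036],[.148,-.151,.122])
obs=[]
for n,C in(('top',dict(backbrick=(244,197),sidebrick=(294,209),kerb=(208,232))),('side',dict(backbrick=(247,189),sidebrick=(259,232),kerb=(187,183)))):
    p=eyes.grab_frame(n)
    for q,c in C.items():
        m=mask(p,q,c)
        if m is not None and (n,q)!=('side','backbrick'): obs.append((n,p,q,m))
def sc(h,full=False):
    o=[iou(p,toworld({'kerb':K,'sidebrick':S}.get(q) if q!='backbrick' else brick(h[3],.5),h),m) for n,p,q,m in obs]
    return o if full else -sum(o)
best=None
for x0 in(.33,.37):
  s=minimize(sc,[x0,-.04,.26,0],method='Nelder-Mead',options=dict(initial_simplex=np.array([[x0,-.05,.26,0],[x0+.03,-.05,.26,0],[x0,-.02,.26,0],[x0,-.05,.35,0],[x0,-.05,.26,.03]]),maxiter=400))
  print(s.x.round(4),s.fun,[(o[0],o[2],round(v,3)) for o,v in zip(obs,sc(s.x,True))])
E
```

```text
[ 0.404  -0.047   0.2772 -0.0066] -4.500439167022705 [('top', 'backbrick', np.float32(0.937)), ('top', 'sidebrick', np.float32(0.925)), ('top', 'kerb', np.float32(0.883)), ('side', 'sidebrick', np.float32(0.939)), ('side', 'kerb', np.float32(0.816))]
[ 0.405  -0.0466  0.2761 -0.0048] -4.499176502227783 [('top', 'backbrick', np.float32(0.94)), ('top', 'sidebrick', np.float32(0.927)), ('top', 'kerb', np.float32(0.88)), ('side', 'sidebrick', np.float32(0.937)), ('side', 'kerb', np.float32(0.814))]
```

```bash
cat >>h.py <<'E'
H=(.4045,-.047,.277)
def plan(x,y,z):
    "tool-axes shift and spin to bring fingertip to hearth x,y and world z, tool y along hearth y"
    s=r.observe();T=R.from_quat(s['ee_rot']);M=T.as_matrix()
    tip=np.array(s['tcp_pos'])+.186*M[:,2]
    g=toworld(np.array([[x,y,z]]),H)[0]
    hy=np.array([-np.sin(H[2]),np.cos(H[2]),0])
    c=M.T@hy; a=np.degrees(np.arctan2(-c[0],c[1])); a=(a+90)%180-90
    print('t',s['time_s'],'tip hearth',R.from_euler('z',-H[2]).apply(tip-[H[0],H[1],0]).round(4),'shift',(M.T@(g-tip)).round(4),'spin',round(a,2),'F',np.round(s['force'],1),'j6',round(s['q'][5],2))
E
python3 - <<'E'
from h import *
plan(.208,-.006,.215);plan(.208,-.006,.085)
E
```

```text
t 1.3 tip hearth [-0.0865  0.6234  0.2187] shift [-0.5819 -0.3798  0.0037] spin -31.79 F [-1.3 -0.5 -0.1] j6 -0.2
t 1.3 tip hearth [-0.0865  0.6234  0.2187] shift [-0.5819 -0.3798  0.1337] spin -31.79 F [-1.3 -0.5 -0.1] j6 -0.2
```

Emit:
play_rows(
  translation=[
    [-0.03,-0.02,0],
    [-0.06,-0.04,0],
    [-0.09,-0.06,0],
    [-0.12,-0.08,0],
    [-0.15,-0.1,0],
  ],
  spin=[-6.4,-12.8,-19.1,-25.4,-31.8],
  fingers=[1,1,1,1,1],
)

```text
time_s: 1.72
tcp_pos: [0.2675, 0.3913, 0.4049]
ee_rot: [-0.139, 0.99, 0.0, 0.0]
force: [-0.2, 0.7, -0.5]
gripper_width: 0.693
gripper_force: 0.0
```

```bash
python3 -c "
from h import *
plan(.208,-.006,.215)"
```

```text
t 1.7167 tip hearth [-0.0119  0.4591  0.2189] shift [-0.2188 -0.4656  0.0039] spin 0.13 F [-0.2  0.7 -0.5] j6 -1.11
```

Emit:
play_rows(
  translation=[
    [-0.017,-0.036,0],
    [-0.034,-0.072,0],
    [-0.051,-0.108,0],
    [-0.068,-0.144,0],
    [-0.085,-0.18,0],
  ],
  spin=[0,0,0,0,0],
  fingers=[1,1,1,1,1],
)

```text
time_s: 2.13
tcp_pos: [0.3981, 0.2405, 0.4051]
ee_rot: [-0.136, 0.991, 0.0, 0.0]
force: [0.2, 0.2, 1.0]
gripper_width: 0.335
gripper_force: 0.0
```

Emit:
play_rows(
  translation=[
    [-0.017,-0.036,0],
    [-0.034,-0.072,0],
    [-0.051,-0.108,0],
    [-0.068,-0.144,0],
    [-0.085,-0.18,0],
  ],
  spin=[0,0,0,0,0],
  fingers=[1,1,1,1,1],
)

```text
time_s: 2.55
tcp_pos: [0.5287, 0.09, 0.4049]
ee_rot: [-0.136, 0.991, 0.0, 0.0]
force: [0.2, 1.0, -0.1]
gripper_width: 0.01
gripper_force: 0.0
```

Emit:
play_rows(
  translation=[
    [-0.017,-0.036,0],
    [-0.034,-0.072,0],
    [-0.049,-0.106,0],
    [-0.049,-0.106,0],
  ],
  spin=[0,0,0,0],
  fingers=[1,1,1,1],
)

```text
time_s: 2.88
tcp_pos: [0.6069, -0.0025, 0.4039]
ee_rot: [-0.134, 0.991, -0.001, 0.001]
force: [-0.6, 0.7, 0.2]
gripper_width: 0.0
gripper_force: 0.0
```

```bash
python3 -c "
from h import *
plan(.208,-.006,.085)
p=eyes.grab_frame('side');cv2.imwrite('pics/c.png',cv2.resize(p['img'][100:280,120:360],(800,600),interpolation=cv2.INTER_CUBIC)[:,:,::-1])
def px(x,y,z):
    u=proj(p,toworld(np.array([[x,y,z]]),H))[0];return ((u-[120,100])*3.333).round()
print('top edge ends',px(.172,-.121,.108),px(.172,.109,.108),'plate',px(.15,-.186,.068),px(.15,.186,.068),'tip',px(.208,-.006,.219))
"
```

```text
t 2.8833 tip hearth [ 0.207  -0.0131  0.2179] shift [-0.0008  0.0075  0.1328] spin -0.5 F [-0.6  0.7  0.2] j6 -2.03
top edge ends [535. 312.] [365. 195.] plate [570. 388.] [300. 198.] tip [472. 152.]
```

View pics/c.png

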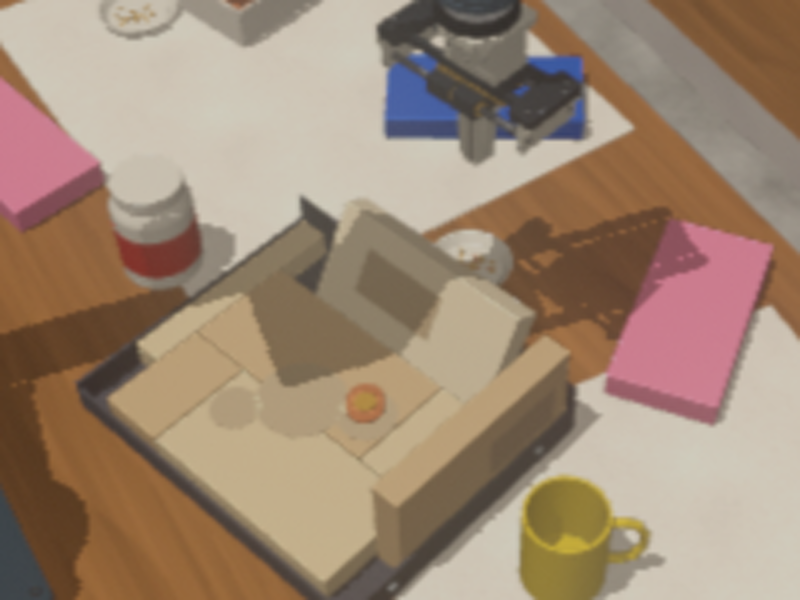

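The crop shows the back brick's rear top edge from (370,200) to (535,310) and the fingertip at (472,155). Both match the fit. I'll go down behind the brick, clear of the plate and the dish.

Emit:
play_rows(
  translation=[
    [0,0.004,0.035],
    [0,0.007,0.07],
    [0,0.007,0.105],
    [0,0.007,0.133],
    [0,0.007,0.133],
  ],
  spin=[0,-0.5,-0.5,-0.5,-0.5],
  fingers=[1,1,1,1,1],
)

```text
time_s: 3.35
tcp_pos: [0.5985, 0.0112, 0.2659]
ee_rot: [-0.141, 0.99, 0.002, -0.006]
force: [-1.8, 0.6, 0.2]
gripper_width: 0.008
gripper_force: 0.0
```

Emit:
play_rows(
  translation=[
    [0.005,0,0],
    [0.01,0,0],
    [0.015,0,0],
    [0.02,0,0],
    [0.025,0,0],
  ],
  spin=[0,0,0,0,0],
  fingers=[1,1,1,1,1],
)

```text
time_s: 3.77
tcp_pos: [0.5775, 0.0026, 0.2737]
ee_rot: [-0.14, 0.99, -0.001, 0.002]
force: [0.9, 1.3, 1.1]
gripper_width: 0.008
gripper_force: 0.5
```

```bash
python3 -c "
from h import *
plan(.130,-.006,.085)"
```

```text
t 3.7667 tip hearth [1.806e-01 1.000e-04 8.770e-02] shift [ 0.0507 -0.0059  0.0026] spin 0.28 F [0.9 1.3 1.1] j6 -2.04
```

Emit:
play_rows(
  translation=[
    [0.004,-0.002,0],
    [0.008,-0.004,0],
    [0.012,-0.006,0],
    [0.016,-0.006,0],
    [0.02,-0.006,0],
  ],
  spin=[0,0,0,0,0],
  fingers=[1,1,1,1,1],
)

```text
time_s: 4.18
tcp_pos: [0.5596, -0.0089, 0.2716]
ee_rot: [-0.14, 0.99, -0.0, -0.0]
force: [0.0, -0.1, -0.3]
gripper_width: 0.002
gripper_force: 0.0
```

Emit:
play_rows(
  translation=[
    [0.003,0,0],
    [0.006,0,0],
    [0.009,0,0],
    [0.012,0,0],
    [0.015,0,0],
  ],
  spin=[0,0,0,0,0],
  fingers=[1,1,1,1,1],
)

```text
time_s: 4.6
tcp_pos: [0.5453, -0.0127, 0.2717]
ee_rot: [-0.141, 0.99, -0.0, -0.0]
force: [1.0, 0.2, -0.0]
gripper_width: 0.005
gripper_force: 0.0
```

```bash
cat >>h.py <<'E'
def see(name,cam='side',fit=True):
    p=eyes.grab_frame(cam);cv2.imwrite(name,cv2.resize(p['img'][130:250,180:340] if cam=='side' else p['img'][150:270,180:340],(800,600),interpolation=cv2.INTER_CUBIC)[:,:,::-1])
    return p
E
python3 -c "
from h import *
plan(.130,-.006,.085);see('pics/d.png')"
```

```text
t 4.6 tip hearth [ 0.1448 -0.0056  0.0857] shift [ 0.0148 -0.0004  0.0007] spin 0.29 F [ 1.   0.2 -0. ] j6 -2.08
```

View pics/d.png

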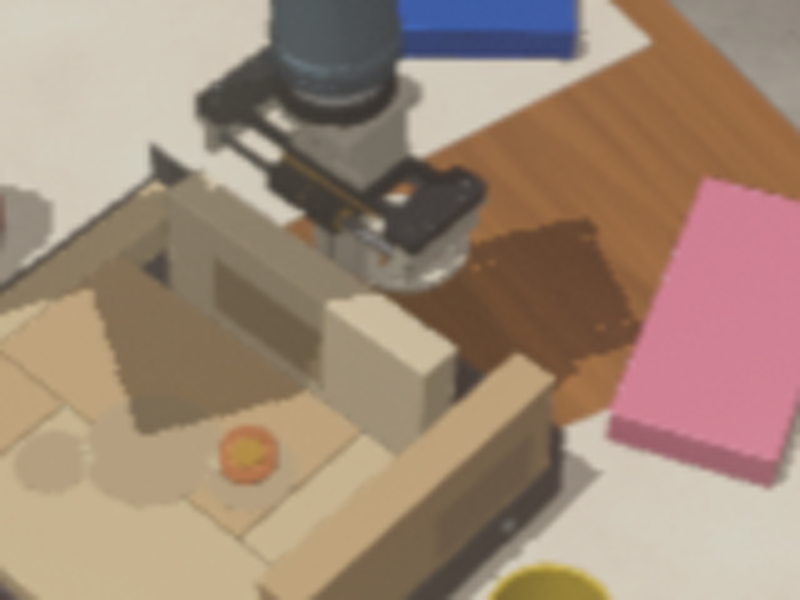

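The brick is upright: its top face runs from (190,190) to (440,350), with the gap to the side brick at about (465,375). I'll back off, rise and go round to its free end.

Emit:
play_rows(
  translation=[
    [-0.02,0,0],
    [-0.03,0,-0.03],
    [-0.03,0.02,-0.07],
    [-0.02,0.05,-0.09],
    [0,0.085,-0.09],
  ],
  spin=[0,0,0,0,0],
  fingers=[1,1,1,1,1],
)

```text
time_s: 5.07
tcp_pos: [0.5248, 0.0688, 0.367]
ee_rot: [-0.14, 0.99, -0.001, 0.006]
force: [0.3, 0.9, 0.6]
gripper_width: 0.003
gripper_force: 0.0
```

```bash
python3 -c "
from h import *
plan(.101,.152,.175);plan(.101,.152,.060)"
```

```text
t 5.0667 tip hearth [0.1494 0.0778 0.181 ] shift [0.0482 0.0744 0.0052] spin 0.17 F [0.3 0.9 0.6] j6 -1.93
t 5.0667 tip hearth [0.1494 0.0778 0.181 ] shift [0.0494 0.0748 0.1202] spin 0.17 F [0.3 0.9 0.6] j6 -1.93
```

Emit:
play_rows(
  translation=[
    [0.015,0.025,0],
    [0.03,0.05,0],
    [0.045,0.075,0],
    [0.045,0.075,0],
    [0.045,0.075,0],
  ],
  spin=[0,0,0,0,0],
  fingers=[1,1,1,1,1],
)

```text
time_s: 5.48
tcp_pos: [0.457, 0.1294, 0.3621]
ee_rot: [-0.142, 0.99, -0.0, 0.0]
force: [1.0, -0.6, 0.3]
gripper_width: 0.003
gripper_force: 0.0
```

```bash
python3 - <<'E'
from h import *
plan(.101,.152,.060)
p=see('pics/e.png','top')
m=mask(p,'backbrick',(250,203))
if m is not None:
    f=lambda v:-iou(p,toworld(brick(v[0],0,v[1],v[2]),H),m)
    s=minimize(f,[0,.117,0],method='Nelder-Mead',options=dict(initial_simplex=[[0,.117,0],[.02,.117,0],[0,.125,0],[0,.117,.05]]))
    print('y,heel,yaw',s.x.round(4),s.fun)
E
```

```text
t 5.4833 tip hearth [0.0988 0.1553 0.1761] shift [-0.0021 -0.0032  0.1161] spin 0.43 F [ 1.  -0.6  0.3] j6 -1.81
y,heel,yaw [-0.017   0.1185  0.0089] -0.8028357625007629
```

View pics/e.png

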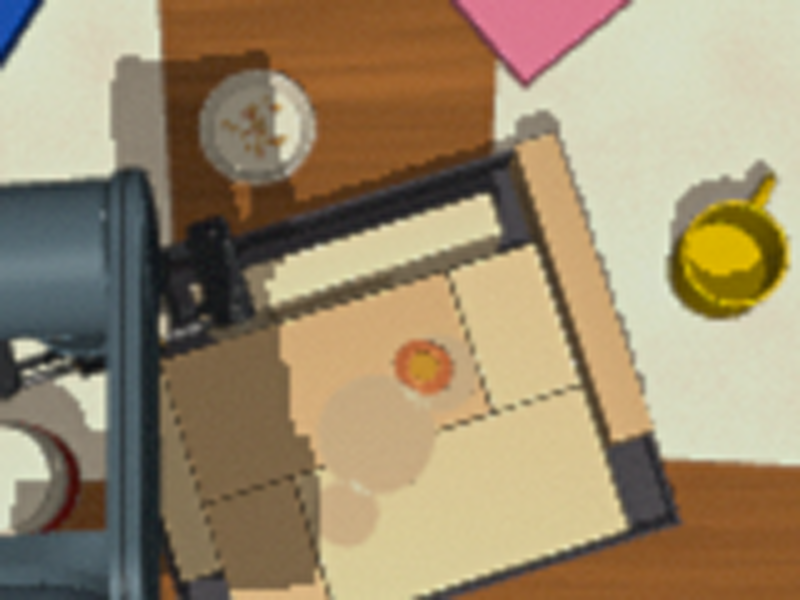

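The top view shows the back brick upright and parallel to the bed, from (270,285) to (495,210). The dark gap to the side brick's inner face is at (515,215). I'll lower the fingers over the kerb.

Emit:
play_rows(
  translation=[
    [-0.002,0,0.03],
    [-0.002,0,0.06],
    [-0.002,0,0.09],
    [-0.002,0,0.116],
    [-0.002,0,0.116],
  ],
  spin=[0,0.4,0.4,0.4,0.4],
  fingers=[1,1,1,1,1],
)

```text
time_s: 6.0
tcp_pos: [0.4587, 0.1279, 0.2412]
ee_rot: [-0.136, 0.991, 0.0, -0.004]
force: [-0.4, -0.4, -0.8]
gripper_width: 0.003
gripper_force: 0.0
```

Emit:
play_rows(
  translation=[
    [0,-0.005,0],
    [0,-0.01,0],
    [0,-0.015,0],
    [0,-0.02,0],
    [0,-0.025,0],
  ],
  spin=[0,0,0,0,0],
  fingers=[1,1,1,1,1],
)

```text
time_s: 6.42
tcp_pos: [0.4674, 0.1042, 0.2471]
ee_rot: [-0.137, 0.991, -0.0, 0.001]
force: [0.2, 0.4, -0.8]
gripper_width: 0.009
gripper_force: 0.0
```

```bash
python3 -c "
from h import *
plan(.101,.099,.060)"
```

```text
t 6.4167 tip hearth [0.1023 0.1281 0.0611] shift [ 0.0013 -0.0291  0.0011] spin -0.14 F [ 0.2  0.4 -0.8] j6 -1.86
```

Emit:
play_rows(
  translation=[
    [0,-0.004,0],
    [0,-0.008,0],
    [0,-0.012,0],
    [0,-0.016,0],
    [0,-0.02,0],
  ],
  spin=[0,0,0,0,0],
  fingers=[1,1,1,1,1],
)

```text
time_s: 6.83
tcp_pos: [0.472, 0.0864, 0.2468]
ee_rot: [-0.137, 0.991, 0.001, 0.001]
force: [-2.5, 7.2, 6.4]
gripper_width: 0.005
gripper_force: 4.3
```

Emit:
play_rows(
  translation=[
    [0,-0.002,0],
    [0,-0.004,0],
    [0,-0.006,0],
  ],
  spin=[0,0,0],
  fingers=[1,1,1],
)

```text
time_s: 7.08
tcp_pos: [0.4736, 0.0807, 0.2468]
ee_rot: [-0.137, 0.991, 0.001, 0.001]
force: [-2.5, 7.6, 5.7]
gripper_width: 0.006
gripper_force: 4.3
```

```bash
python3 -c "
from h import *
plan(.101,.0965,.060);see('pics/f.png','side')"
```

```text
t 7.0833 tip hearth [0.1017 0.1042 0.0608] shift [ 0.0007 -0.0077  0.0008] spin -0.13 F [-2.5  7.6  5.7] j6 -1.91
```

View pics/f.png

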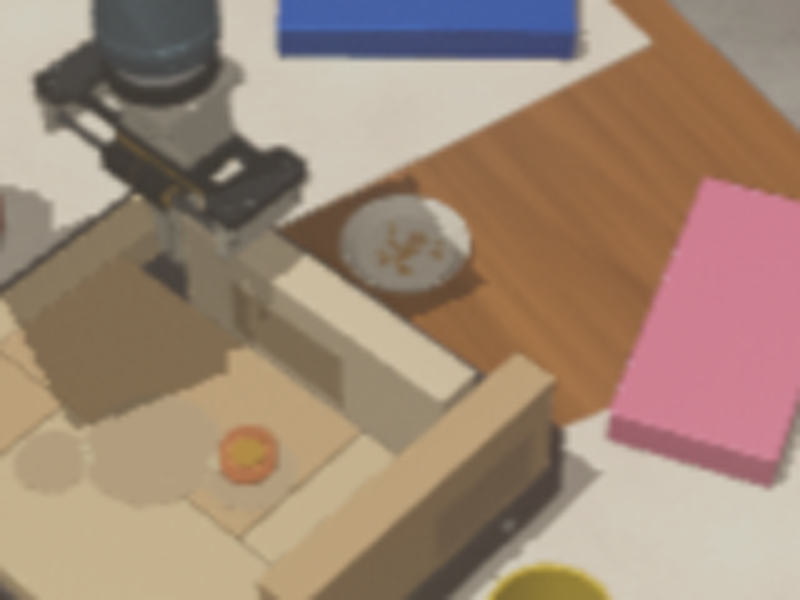

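The brick follows the push; its top face now ends near (460,390), about 1 cm short of the side brick. I'll continue in small steps and watch the force.

Emit:
play_rows(
  translation=[
    [0,-0.002,0],
    [0,-0.004,0],
    [0,-0.005,0],
  ],
  spin=[0,0,0],
  fingers=[1,1,1],
)

```text
time_s: 7.38
tcp_pos: [0.475, 0.0758, 0.2468]
ee_rot: [-0.137, 0.991, 0.001, 0.001]
force: [-1.0, 7.4, 6.6]
gripper_width: 0.004
gripper_force: 4.3
```

Emit:
play_rows(
  translation=[
    [0,-0.001,0],
    [0,-0.002,0],
  ],
  spin=[0,0],
  fingers=[1,1],
)

```text
time_s: 7.55
tcp_pos: [0.4755, 0.074, 0.2468]
ee_rot: [-0.137, 0.991, 0.001, 0.001]
force: [-1.7, 7.3, 6.9]
gripper_width: 0.003
gripper_force: 4.3
```

```bash
python3 -c "
from h import *
plan(.101,.0965,.060)"
```

```text
t 7.55 tip hearth [0.1016 0.0973 0.0608] shift [ 0.0006 -0.0008  0.0008] spin -0.13 F [-1.7  7.3  6.9] j6 -1.93
```

Emit:
play_rows(
  translation=[
    [0,-0.001,0],
    [0,-0.002,0],
  ],
  spin=[0,0],
  fingers=[1,1],
)

```text
time_s: 7.72
tcp_pos: [0.4756, 0.0733, 0.2469]
ee_rot: [-0.137, 0.991, 0.003, 0.0]
force: [-4.9, 21.2, 9.2]
gripper_width: 0.001
gripper_force: 11.0
```

Emit:
play_rows(
  translation=[
    [0,-0.001,0],
    [0,-0.002,0],
  ],
  spin=[0,0],
  fingers=[1,1],
)

```text
time_s: 7.88
tcp_pos: [0.4757, 0.0729, 0.2469]
ee_rot: [-0.136, 0.991, 0.004, 0.0]
force: [-4.7, 30.8, 12.8]
gripper_width: 0.002
gripper_force: 15.7
```

The force rose from 7 to 31 N as the brick met the side brick. Backing off now.

Emit:
play_rows(
  translation=[
    [0,0.003,0],
    [0,0.01,0],
    [0,0.025,0],
    [0,0.035,0],
    [0,0.035,0],
  ],
  spin=[0,0,0,0,0],
  fingers=[1,1,1,1,1],
)

```text
time_s: 8.3
tcp_pos: [0.4665, 0.1042, 0.2458]
ee_rot: [-0.138, 0.99, 0.0, -0.0]
force: [-1.0, 0.2, 0.5]
gripper_width: 0.01
gripper_force: 0.0
```

Emit:
play_rows(
  translation=[
    [0,0,-0.035],
    [0,0,-0.07],
    [0,0,-0.105],
    [0,0.035,-0.125],
    [0,0.07,-0.135],
  ],
  spin=[0,0,0,0,0],
  fingers=[1,1,1,1,1],
)

```text
time_s: 8.72
tcp_pos: [0.4494, 0.1696, 0.3844]
ee_rot: [-0.135, 0.991, -0.0, 0.003]
force: [0.4, 1.0, -0.2]
gripper_width: 0.005
gripper_force: 0.0
```

Emit:
play_rows(
  translation=[
    [0,0.04,0],
    [0,0.08,0],
    [0,0.12,0],
    [0,0.16,0],
    [0,0.2,0],
  ],
  spin=[0,0,0,0,0],
  fingers=[1,1,1,1,1],
)

```text
time_s: 9.13
tcp_pos: [0.3933, 0.3642, 0.3809]
ee_rot: [-0.137, 0.991, -0.0, 0.0]
force: [0.6, -0.3, 0.5]
gripper_width: 0.005
gripper_force: 0.0
```

```bash
python3 - <<'E'
from h import *
plan(.101,.152,.060)
p=see('pics/g.png','top');ps=see('pics/h.png','side')
o=[(q,m) for q,m in((p,mask(p,'backbrick',(250,202))),(ps,mask(ps,'backbrick',(250,190)))) if m is not None]
for obs in (o[:1],o):
    f=lambda v:-sum(iou(q,toworld(brick(v[0],0,v[1],v[2]),H),m) for q,m in obs)
    s=minimize(f,[-.036,.117,0],method='Nelder-Mead',options=dict(initial_simplex=[[-.036,.117,0],[-.02,.117,0],[-.036,.125,0],[-.036,.117,.05]]))
    print(len(obs),'y,heel,yaw',s.x.round(4),s.fun)
E
```

```text
t 9.1333 tip hearth [0.1018 0.3986 0.1949] shift [ 0.0003 -0.2465  0.1351] spin -0.13 F [ 0.6 -0.3  0.5] j6 -1.31
1 y,heel,yaw [-0.0341  0.1192  0.018 ] -0.9022257328033447
2 y,heel,yaw [-0.0337  0.1199  0.0082] -1.6310374736785889
```

View pics/g.png

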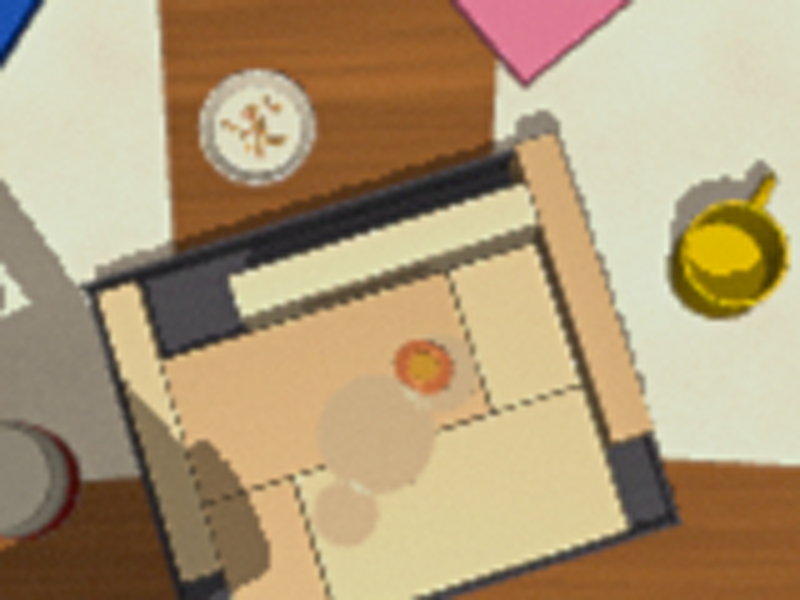

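View pics/h.png

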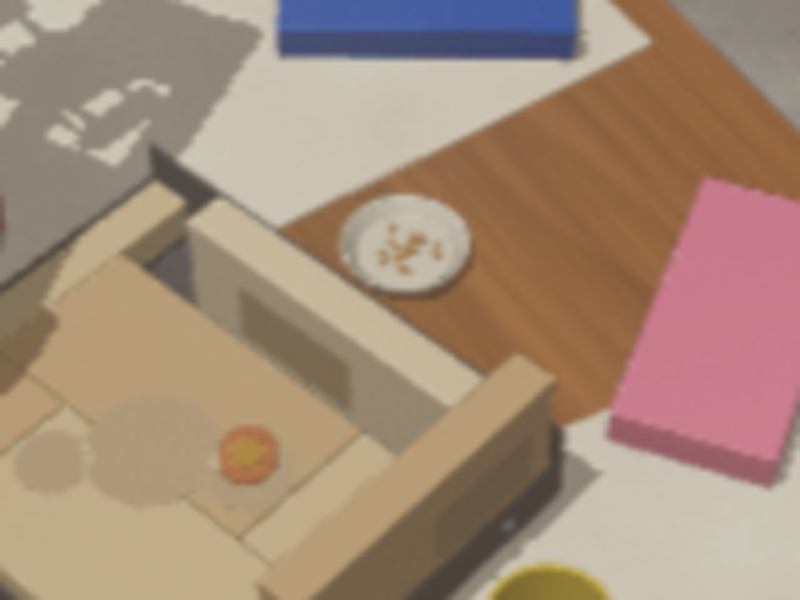

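The corner looks closed in both views: the brick's end is at (530,190–235) in the top view and there is no dark gap along the bed. The mask fit puts its x near the limit, so I'll check it at sub-pixel level against the side brick's rear edge, which is at the same height.

```bash
python3 - <<'E'
from h import *
p=eyes.grab_frame('top');g=cv2.GaussianBlur(p['img'],(0,0),.6).astype(np.float32).sum(2)/3
def prof(xs,ys,ax):
    out=[]
    X,Y=np.meshgrid(xs,ys,indexing='ij')
    u=proj(p,toworld(np.c_[X.ravel(),Y.ravel(),0*X.ravel()+.122],H)).astype(np.float32)
    v=cv2.remap(g,u[:,0].reshape(X.shape),u[:,1].reshape(X.shape),cv2.INTER_CUBIC)
    return v.mean(ax)
xs=np.arange(.06,.175,.0005)
def edge(v,c,lo,hi,sign):
    d=np.gradient(v)*sign;k=(c>lo)&(c<hi);d=np.where(k&(d>0),d,0);i=d.argmax();w=d*(abs(c-c[i])<.005);return round((w*c).sum()/w.sum(),4)
v=prof(xs,np.arange(-.176,-.156,.002),1);print('side rear (true .148)',edge(v,xs,.135,.165,-1))
for a in(-.135,-.1,-.06,-.02,.02,.06):
    v=prof(xs,np.arange(a-.012,a+.012,.002),1)
    print(a,'rear',edge(v,xs,.105,.135,-1),'front',edge(v,xs,.07,.1,1))
ys=np.arange(-.2,.12,.0005)
v=prof(np.arange(.09,.108,.002),ys,0);print('end',edge(v,ys,.06,.1,-1),'seam',edge(v,ys,-.165,-.14,1),edge(v,ys,-.165,-.14,-1),'outer (true -.183)',edge(v,ys,-.198,-.17,1))
E
```

```text
side rear (true .148) 0.1473
-0.135 rear 0.1186 front 0.0872
-0.1 rear 0.1186 front 0.0867
-0.06 rear 0.1182 front 0.0867
-0.02 rear 0.1181 front 0.0857
0.02 rear 0.1176 front 0.0858
0.06 rear 0.1173 front 0.0857
end 0.0786 seam -0.1484 -0.155 outer (true -.183) -0.1796
```

```bash
python3 -c "
from cell import r
print(r.close_job())"
```

```text
the job is handed in; nothing more can be done
None
```

The job is handed in, with no verdict returned. By camera the back brick stands upright, square within about 0.5°, its front face about 4 mm from the bed (limit 6 mm) and its end touching the tall side brick. The highest push was about 31 N.

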